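Half-light a ring gauge on the back-light stage

TASK

Get the big ring gauge ready for a half-light picture: take it from the gauge tray and lay it flat in the round nest on the glass of the back-light stage, with the shutter still closed. Then let go of the ring, slide the stage's sprung shutter by its upright tab to half of its travel and finish holding it steadily there, since it springs shut if let go. Never open the shutter fully, and leave the other gauges and the things on the bench where they are.

Things in the scene. Friction and masses are not known exactly. Their poses are not given: they have to be found in the camera images.
- ring: the big steel ring gauge to use: plain ring, outer diameter 40 mm, bore 22 mm, 30 mm high, about 0.2 kg, standing flat in one of the tray's four compartments (any of them). Origin at the centre of its underside, z up along its axis
- small_ring: bystander in the tray: smaller steel ring, outer diameter 28 mm, bore 15 mm, 30 mm high. Origin at the centre of its underside
- plug: bystander in the tray: solid steel disc without a bore, diameter 40 mm, 30 mm high. Origin at the centre of its underside
- block: bystander in the tray: steel block 35 x 35 x 30 mm. Origin at the centre of its underside
- tray: grey plastic gauge tray, fixed on the table, 205 x 205 mm, 14 mm high, floor and walls 5 mm thick, one cross of dividers making 2 x 2 compartments whose centres lie 50 mm from the tray's centre lines; each gauge stands within about 8 mm of its compartment's centre and rises 21 mm above the walls. Origin at the centre of its underside, sides along its x and y
- stage: white back-light stage, fixed on the table: housing 160 mm (x) by 280 mm (y), top 45 mm above the table. The glass with the nest is on its +y half; the shutter's tab is on its -y half, between two low rails (top at 54 mm). Origin at the centre of its underside
- nest (a point): centre of the round nest, on the glass surface 62 mm above the table (75 mm from the stage's origin along the stage's +y). The glass plate is 102 mm (x) by 100 mm (y); the nest is a dark raised rim 4 mm high and 4 mm thick with a bore of 50 mm, so the ring lies inside it with 5 mm to spare all round. Axes as the stage's
- tab (a point): centre of the top of the shutter's upright steel tab, 96 mm above the table; the tab is 14 mm thick along the slide (stage y) and 26 mm wide (stage x), standing 42 mm clear above the rails, and moves with the shutter. Closed, it is 35 mm from the stage's origin along the stage's -y. Axes as the stage's
- shutter (a joint): travel of the sprung shutter blade in m: 0 closed (spring holds it there), 0.06 fully open at the stop, half travel 0.03. Opening slides the tab straight along the stage's -y, away from the glass. The spring pushes back with about 3.6 N when closed, 9 N at half and 14 N fully open. Three black ticks beside the rail on the -x side mark closed, half (the long tick) and fully open; a thin pointer on the tab runs over them
- loupe: bystander: black loupe, diameter 44 mm, 36 mm high, on the table beyond the tray and stage. Origin at the centre of its underside
- cleaner: bystander: white bottle, diameter 52 mm, 130 mm high, on the table beyond. Origin at the centre of its underside
- mouse: bystander: black computer mouse, about 100 x 60 x 32 mm, on the table at the robot's right. Origin at the centre of its underside
- driver: bystander: screwdriver 170 mm long lying on the table at the robot's left. Origin under it, near its middle
There are look-alikes about, which are no part of the job. Leave any blue or orange look-alike of the ring alone.

How it is judged:
By the outcome, as a careful person would: the job done as asked, in the order asked, and still so for the second after the job is handed in, while the arm keeps its last pose, push and grip.
It also fails if it takes over 51 s, if anything falls off the work surface, if the arm or the gripper's body presses on something with over 40 N, if the wrist force passes 120 N, or if a joint passes its speed limit or range.

ROBOT

A 6-joint arm with a two-finger parallel gripper is mounted at the origin on the work surface. World frame = base frame: x ahead of the robot, y to its left, z up, the work surface at z = 0. Lengths are in m, angles in rad, forces in N, time in s.
With the tool pointing down it reaches from about 0.25 to 0.775 m from the base axis. Payload 4 kg.
Tool frame: the origin (TCP) lies at the very end of the fingers, on their centre line; the grasp point (between the pads) lies 19 mm behind it; z points along the fingers, y is the line along which they close (so a half turn about z gives the same grasp; the last joint's range is limited). The gripper opens to 85 mm and grips with 20 to 120 N. Pads are 22 mm wide; open, the fingers measure 114 mm over their backs; the gripper's body (76 mm by 85 mm) begins 54 mm behind the grasp point. The pads swing forward as they close: fully open they stand 13 mm farther back than shut.
Start: joints at [-1.214, 0.087, 1.371, -0, 1.684, -0.103], TCP at [0.244, -0.493, 0.231] pointing down, gripper open.
Joint ranges: [-3.1, 3.1], [-0.76, 2.03], [0.27, 2.55], [-1.08, 4.22], [0.17, 2.65], [-2.57, 2.57]. Speed limits (rad/s): [2.79, 2.79, 3.14, 3.14, 3.14, 3.14].

INTERFACE

Orientations are given as a rotation vector (axis times angle).
In Python, from rig import status, cams, hand_in gives the robot as it stands.
- The arm moves only by the tool drive_tool, never from a script. Its argument "series" is text: rows parted by semicolons, each of 7 numbers parted by spaces: the shift along the tool's x, y, z in mm, then the turn, a rotation vector about the tool's x, y, z in degrees, then the opening, from 0 (shut) to 1 (fully open). In form: tx ty tz rx ry rz jaw; .... A call has 1 to 5 rows; each row shifts and turns the commanded pose from where the row before left it, along the tool's axes as they then stand; what a row does not reach is not made up. A row lasts 1/8 s, in which the tool goes at most 62.5 mm and 10.7 degrees, less where a joint would pass 70% of its speed; a pose out of reach is approached as far as the arm can. A call with a gripper value outside its range is refused whole. The fingers move at their own pace and stop on an object; "grip_force" is the grip in N (left out, the last holds). Time passes only in rows, so rows that do not move let the fingers close. It gives the time, the measured TCP pose, the force, the opening and the grip force at its end, in the units of the state.
- status.get_obs(): the state, without advancing time (a new reading comes with each control period).
- cams.snapshot(name): name is "side" or "top" or "wrist"; returns a dict with "color" (384x512x3 uint8, red, green, blue), "intrinsics" (3x3 intrinsics, pixels), "eye" and "orientation" of the camera in the world. Camera axes: x right, y up, looking along -z (the intrinsics and any distortion apply to the point x, -y, -z); pixel columns grow to the right and rows downward; lengths in m; the calibration is good to about 2 mm. A picture is of the moment at which its call begins. There is no depth.
- hand_in(): hands the job in; it is judged then, once.
The state is a dict: "time_s": time; "qpos": joint angles; "joint_vel": joint speeds; "joint_efforts": joint torques, N m; "eef_pos": TCP position; "tcp_rot": TCP orientation; "force": force on the tool from outside, world axes, zero at the start; "moment": the same for the moment, N m; "gripper_width": opening from 0.0 (shut) to 1.0 (fully open); "gripper_force": force on a finger pad.
Only numpy, scipy, OpenCV 4.12 (cv2) and the standard library are available. Lean on these libraries where they do the work, as an engineer would, in place of code of your own. Each camera call takes 0.05 s, during which the arm holds its last target. There are 200 camera calls.

## Working session

There is one attempt and no reset: what is moved stays moved. The work goes in short steps, Python scripts to look and compute and a tool call to move; the robot and the scene stay as the last step left them, time stands still between calls to the robot, and variables do not carry over. Pictures are saved under pics/ and viewed, at most 10 in all, crops included, and the job is handed in when it is done.

Besides the shell and the picture viewer there is one more tool, called after ">>>" as a command line: name --argument value ..., lists and objects as JSON in quotes. drive_tool: Moves the arm, as the interface text tells. Its arguments: {"type":"object","properties":{"series":{"type":"string"},"grip_force":{"type":"number"}},"required":["series"]}

```bash
mkdir -p pics; ls
cat > h.py <<'E'
import numpy as np, cv2
from rig import status, cams
from scipy.spatial.transform import Rotation as R
def snap(n,f):
    s=cams.snapshot(n); cv2.imwrite('pics/'+f,s['color'][:,:,::-1]); np.save('pics/'+f+'.npy',s,allow_pickle=True); return s
def load(f): return np.load('pics/'+f+'.npy',allow_pickle=True).item()
def rot(s):
    o=np.array(s['orientation'],float)
    return o if o.shape==(3,3) else R.from_rotvec(o).as_matrix() if o.size==3 else R.from_quat(o).as_matrix()
def ray(s,u,v):
    d=np.linalg.inv(s['intrinsics'])@[u,v,1]; return rot(s)@(d*[1,-1,-1])
def onz(s,u,v,z):
    d=ray(s,u,v); e=np.array(s['eye']); return e+d*(z-e[2])/d[2]
def proj(s,p):
    c=rot(s).T@(np.array(p)-s['eye'])*[1,-1,-1]; q=s['intrinsics']@c; return q[:2]/q[2]
def tri(obs):
    A=np.zeros((3,3));b=np.zeros(3)
    for s,u,v in obs:
        d=ray(s,u,v);d/=np.linalg.norm(d);P=np.eye(3)-np.outer(d,d);A+=P;b+=P@s['eye']
    return np.linalg.solve(A,b)
E
python3 - <<'E'
from h import *
for n in('top','side','wrist'):
    s=snap(n,n+'0.png'); print(n,{k:v for k,v in s.items() if k!='color'})
t=cv2.imread('pics/top0.png');a=cv2.imread('pics/side0.png')
print(status.get_obs())
E
```

```text
pics
top {'intrinsics': array([[369.55895734,   0.        , 260.23239207],
       [  0.        , 369.55895734, 191.83428639],
       [  0.        ,   0.        ,   1.        ]]), 'eye': array([ 0.47550178, -0.00159572,  1.19112084]), 'orientation': array([ 0.0525797 , -0.0582059 , -1.54884939])}
side {'intrinsics': array([[366.04440884,   0.        , 262.41620771],
       [  0.        , 366.04440884, 192.35197638],
       [  0.        ,   0.        ,   1.        ]]), 'eye': array([0.47207944, 0.85274383, 0.97296361]), 'orientation': array([ 0.06337928, -1.12149316, -2.77703776])}
wrist {'intrinsics': array([[310.50209404,   0.        , 256.91816567],
       [  0.        , 310.50209404, 191.21386639],
       [  0.        ,   0.        ,   1.        ]]), 'eye': array([ 0.31679412, -0.45583045,  0.37331618]), 'orientation': array([-0.28707062,  0.18003125, -1.10032779])}
{'time_s': 0.15, 'qpos': array([-1.21409029e+00,  8.78365136e-02,  1.37190821e+00,  6.78178008e-07,
        1.68358918e+00, -1.03085487e-01]), 'joint_vel': array([-0.00016504, -0.0001092 , -0.00592385,  0.00026418, -0.00027209,
        0.0005276 ]), 'joint_efforts': array([ 7.73221400e-04, -3.52375638e+01, -3.13678980e+01, -1.21533776e-04,
        8.12237588e-03, -3.06223194e-05]), 'eef_pos': array([ 0.2439405 , -0.49252552,  0.23037941]), 'tcp_rot': array([-3.05725588e+00, -7.15500144e-01,  3.44677487e-04]), 'force': array([-0.86268525,  0.91305411, -0.7613927 ]), 'moment': array([-0.01218949, -0.04468977, -0.03566999]), 'gripper_force': 0.0, 'gripper_width': 0.9981340834381455}
```

View pics/top0.png

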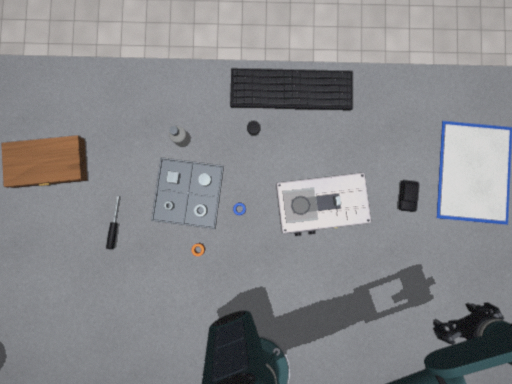

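View pics/side0.png

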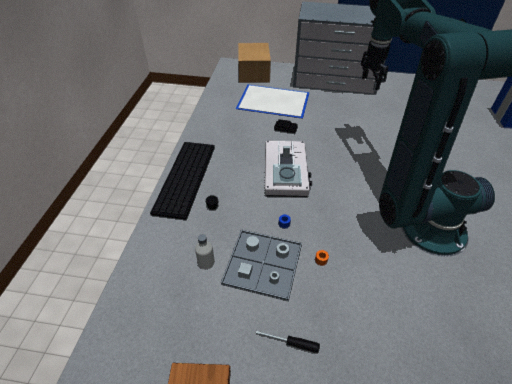

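The top view shows the ring at about (201,211) in the tray, the small ring at (168,205), the plug at (204,180), the block at (173,177), the nest at (301,206) and the tab near (337,202). In the side view the ring is at (283,249). I'll enlarge these areas next.

Run:
```python
import cv2,numpy as np
t=cv2.imread('pics/top0.png');a=cv2.imread('pics/side0.png')
f=lambda i,x,y,w,h:cv2.resize(i[y:y+h,x:x+w],(400,300),interpolation=cv2.INTER_CUBIC)
o=np.vstack([np.hstack([f(t,270,165,104,78),f(t,145,155,104,78)]),np.hstack([f(a,240,135,100,75),f(a,220,225,104,78)])])
cv2.imwrite('pics/c0.png',o)
```

```text
(no output)
```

View pics/c0.png

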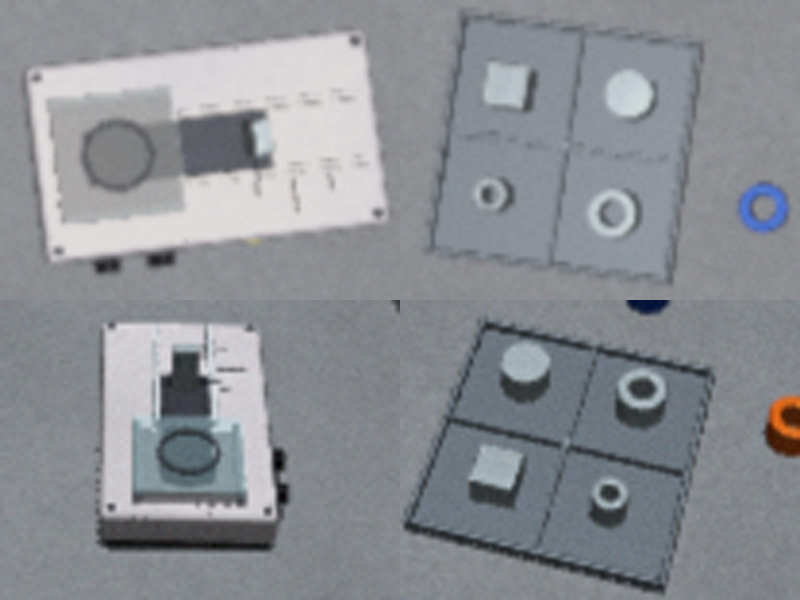

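The crops show the ring as a plain wide-bore ring in its compartment, the nest rim on the glass, and the tab at its closed tick. Next I'll triangulate.

Run:
```python
from h import *
T=load('top0.png');S=load('side0.png')
t1=lambda u,v:(270+u*.26-.37,165+v*.26-.37); t2=lambda u,v:(145+(u-400)*.26-.37,155+v*.26-.37)
s1=lambda u,v:(240+u*.25-.37,135+(v-300)*.25-.37); s2=lambda u,v:(220+(u-400)*.26-.37,225+(v-300)*.26-.37)
for n,a,b,z in [('ring',t2(612,213),s2(641,390),.035),('small',t2(491,194),s2(609,495),.035),('plug',t2(630,94),s2(525,362),.035),('nest',t1(118,154),s1(189,452),.066),('tab',t1(262,140),s1(186,350),.096)]:
    print(n,tri([(T,*a),(S,*b)]).round(4),onz(T,*a,z).round(4),onz(S,*b,z).round(4))
c=[onz(T,*t1(*p),.045)[:2] for p in[(30,75),(362,34),(388,217),(52,262)]]
print(np.round(c,4),np.mean(c,0)); 
for i in range(4):
    d=c[i]-c[i-1];print(np.hypot(*d).round(4),np.degrees(np.arctan2(d[1],d[0])).round(2))
c=[onz(T,*t2(*p),.014)[:2] for p in[(463,12),(702,44),(670,283),(430,250)]]
print(np.round(c,4),np.mean(c,0)); 
for i in range(4):
    d=c[i]-c[i-1];print(np.hypot(*d).round(4),np.degrees(np.arctan2(d[1],d[0])).round(2))
```

```text
ring [0.4967 0.1831 0.0327] [0.4965 0.1828 0.035 ] [0.4967 0.1848 0.035 ]
small [0.51   0.2824 0.0311] [0.5099 0.2815 0.035 ] [0.5098 0.2848 0.035 ]
plug [0.5941 0.1715 0.0336] [0.5939 0.1712 0.035 ] [0.5939 0.1725 0.035 ]
nest [ 0.518  -0.1279  0.0641] [ 0.5187 -0.1277  0.066 ] [ 0.5171 -0.1258  0.066 ]
tab [ 0.532  -0.2357  0.0943] [ 0.5307 -0.2353  0.096 ] [ 0.5332 -0.2336  0.096 ]
[[ 0.5819 -0.0579]
 [ 0.6212 -0.327 ]
 [ 0.4734 -0.3481]
 [ 0.4317 -0.0782]] [ 0.52705527 -0.20279287]
0.1516 7.71
0.2719 -81.71
0.1493 -171.86
0.2731 98.78
[[0.6618 0.3158]
 [0.6392 0.1157]
 [0.4403 0.1365]
 [0.4633 0.3351]] [0.5511495  0.22578719]
0.1995 -5.54
0.2014 -96.44
0.2 174.04
0.1999 83.41
```

```bash
cat >> h.py <<'E'
YAW=98.1
def target(flip): # tool y along stage +/-y, z down
    a=np.radians(YAW+180*flip); y=np.array([np.cos(a),np.sin(a),0]); z=np.array([0,0,-1.]); return np.column_stack([np.cross(y,z),y,z])
def delta(p,flip):
    o=status.get_obs(); C=R.from_rotvec(o['tcp_rot']); T=R.from_matrix(target(flip))
    print('now',o['time_s'],o['eef_pos'].round(4),'force',o['force'].round(1),'jaw',round(o['gripper_width'],3),o['gripper_force'])
    print('turn deg',np.degrees((C.inv()*T).as_rotvec()).round(2),'shift in current tool mm',(C.inv().apply(np.array(p)-o['eef_pos'])*1e3).round(1),'in target tool',(T.inv().apply(np.array(p)-o['eef_pos'])*1e3).round(1))
E
python3 - <<'E'
from h import *
print(R.from_rotvec(status.get_obs()['tcp_rot']).as_matrix().round(3))
for f in(0,1): delta([.497,.183,.15],f)
E
```

```text
[[ 0.896  0.444 -0.001]
 [ 0.444 -0.896  0.002]
 [ 0.    -0.002 -1.   ]]
now 0.15 [ 0.2439 -0.4925  0.2304] force [-0.9  0.9 -0.8] jaw 0.998 0.0
turn deg [-1.0000e-02 -1.4000e-01 -1.6176e+02] shift in current tool mm [ 526.5 -492.9   81.3] in target tool [-345.7  633.1   80.4]
now 0.15 [ 0.2439 -0.4925  0.2304] force [-0.9  0.9 -0.8] jaw 0.998 0.0
turn deg [-1.000e-01  1.000e-02  1.824e+01] shift in current tool mm [ 526.5 -492.9   81.3] in target tool [ 345.7 -633.1   80.4]
```

>>> drive_tool --series "0 0 0 0 0 9.12 0.65; 0 0 0 0 0 9.12 0.65; 27 -49 0 0 0 0 0.65; 27 -49 0 0 0 0 0.65; 27 -49 0 0 0 0 0.65"

```text
time_s: 0.78
eef_pos: [0.3038, -0.3343, 0.2308]
tcp_rot: [-3.133, -0.221, -0.0]
force: [0.5, 0.9, 0.5]
gripper_width: 0.649
gripper_force: 0.0
```

>>> drive_tool --series "27 -49 0 0 0 0 0.65; 27 -49 0 0 0 0 0.65; 27 -49 0 0 0 0 0.65; 27 -49 0 0 0 0 0.65; 27 -49 0 0 0 0 0.65"

```text
time_s: 1.4
eef_pos: [0.4028, -0.0726, 0.2312]
tcp_rot: [3.133, 0.222, 0.001]
force: [0.7, -0.5, 0.6]
gripper_width: 0.648
gripper_force: 0.0
```

Run:
```python
from h import *
delta([.497,.183,.15],1)
print(status.get_obs()['qpos'])
```

```text
now 1.4 [ 0.4028 -0.0726  0.2312] force [ 0.7 -0.5  0.6] jaw 0.648 0.0
turn deg [ 0.02 -0.02 -0.01] shift in current tool mm [ 129.2 -239.8   81.2] in target tool [ 129.2 -239.8   81.2]
[-3.16883942e-01 -2.32647718e-01  1.67037231e+00 -1.30710228e-04
  1.70332882e+00  1.11268516e+00]
```

>>> drive_tool --series "26 -48 14 0 0 0 0.65; 26 -48 14 0 0 0 0.65; 26 -48 14 0 0 0 0.65; 26 -48 14 0 0 0 0.65; 25 -48 14 0 0 0 0.65"

```text
time_s: 2.02
eef_pos: [0.4968, 0.1832, 0.1606]
tcp_rot: [3.133, 0.222, -0.0]
force: [0.7, -0.4, 0.5]
gripper_width: 0.65
gripper_force: 0.0
```

>>> drive_tool --series "0 0 0 0 0 0 0.65; 0 0 0 0 0 0 0.65"

```text
time_s: 2.28
eef_pos: [0.4962, 0.1811, 0.161]
tcp_rot: [3.133, 0.223, -0.002]
force: [0.3, -0.4, -0.0]
gripper_width: 0.652
gripper_force: 0.0
```

Run:
```python
from h import *
delta([.497,.183,.15],1)
s=snap('wrist','w1.png'); print(s['eye'],proj(s,[.497,.183,.035]))
```

```text
now 2.275 [0.4962 0.1811 0.161 ] force [ 0.3 -0.4 -0. ] jaw 0.652 0.0
turn deg [0.05 0.06 0.03] shift in current tool mm [ 1.1 -1.8 11. ] in target tool [ 1.1 -1.8 11. ]
[0.57675465 0.19349268 0.30393866] [255.46744866 181.15611894]
```

View pics/w1.png

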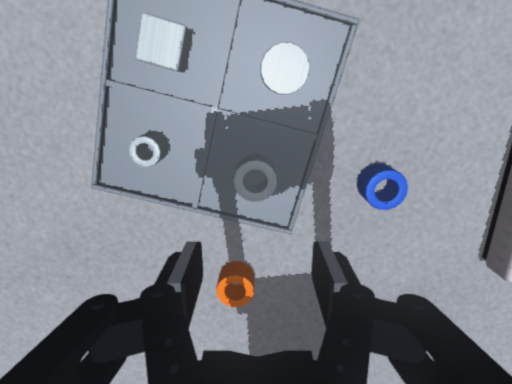

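The wrist view shows the ring at about (256,180), matching the predicted (255.5,181), with equal room to the walls on both sides. I'll go down.

>>> drive_tool --series "1 -2 40 0 0 0 0.65; 0 0 40 0 0 0 0.65; 0 0 35 0 0 0 0.65; 0 0 15 0 0 0 0.65; 0 0 10 0 0 0 0.65" --grip_force 50

```text
time_s: 2.95
eef_pos: [0.4978, 0.1828, 0.0217]
tcp_rot: [-3.134, -0.22, -0.002]
force: [-0.8, 0.6, 0.7]
gripper_width: 0.651
gripper_force: 0.0
```

Run:
```python
from h import *
delta([.497,.183,.011],1)
```

```text
now 2.95 [0.4978 0.1828 0.0217] force [-0.8  0.6  0.7] jaw 0.651 0.0
turn deg [ 0.   -0.08 -0.08] shift in current tool mm [-0.8 -0.3 10.7] in target tool [-0.8 -0.3 10.7]
```

>>> drive_tool --series "-0.5 0 6 0 0 0 0.65; 0 0 4.5 0 0 0 0.65; 0 0 0 0 0 0 0.4; 0 0 0 0 0 0 0.4; 0 0 0 0 0 0 0.4" --grip_force 50

```text
time_s: 3.58
eef_pos: [0.4973, 0.1837, 0.0115]
tcp_rot: [-3.134, -0.222, -0.002]
force: [-0.7, 0.5, 2.0]
gripper_width: 0.449
gripper_force: 50.5
```

>>> drive_tool --series "0 0 0 0 0 0 0.3; 0 0 0 0 0 0 0.3"

```text
time_s: 3.82
eef_pos: [0.4973, 0.1837, 0.0114]
tcp_rot: [-3.133, -0.222, -0.002]
force: [0.0, 0.3, 4.4]
gripper_width: 0.45
gripper_force: 50.7
```

>>> drive_tool --series "0 0 -10 0 0 0 0.3; 0 0 -30 0 0 0 0.3; 0 0 -40 0 0 0 0.3; 0 0 -30 0 0 0 0.3; 0 0 0 0 0 0 0.3"

```text
time_s: 4.45
eef_pos: [0.4983, 0.1839, 0.1236]
tcp_rot: [-3.133, -0.222, -0.009]
force: [0.1, 0.3, -1.4]
gripper_width: 0.444
gripper_force: 50.5
```

Run:
```python
from h import *
delta([.5175,-.128,.12],1)
```

```text
now 4.45 [0.4983 0.1839 0.1236] force [ 0.1  0.3 -1.4] jaw 0.444 50.52688334137201
turn deg [-0.03 -0.33  0.  ] shift in current tool mm [-25.  311.5   3.3] in target tool [-25.  311.5   3.6]
```

>>> drive_tool --series "-2 25 0 0 0 0 0.3; -4 48 0 0 0 0 0.3; -4 48 0 0 0 0 0.3; -4 48 0 0 0 0 0.3; -4 48 0 0 0 0 0.3"

```text
time_s: 5.08
eef_pos: [0.5079, -0.0351, 0.1182]
tcp_rot: [-3.133, -0.222, 0.007]
force: [1.3, 0.8, -1.6]
gripper_width: 0.443
gripper_force: 50.6
```

>>> drive_tool --series "-4 48 0 0 0 0 0.3; -3 30 0 0 0 0 0.3; 0 16 0 0 0 0 0.3; 0 0 0 0 0 0 0.3; 0 0 0 0 0 0 0.3"

```text
time_s: 5.7
eef_pos: [0.5156, -0.1267, 0.1202]
tcp_rot: [-3.132, -0.224, 0.002]
force: [0.9, -0.1, -1.2]
gripper_width: 0.448
gripper_force: 50.6
```

Run:
```python
from h import *
delta([.5175,-.128,.12],1)
s=snap('wrist','w2.png');T=snap('top','t2.png');S=snap('side','s2.png')
for n,p in[('nest',[.5175,-.128,.066]),('tab',[.532,-.2365,.096])]: print(n,[proj(q,p).round(1) for q in(s,T,S)])
f=lambda i,x,y,w,h:cv2.resize(i[y:y+h,x:x+w,::-1],(400,300),interpolation=cv2.INTER_CUBIC)
c=lambda q:q['color']
o=np.vstack([np.hstack([cv2.resize(c(s)[:,:,::-1],(400,300)),f(c(T),270,165,104,78)]),np.hstack([f(c(S),240,135,100,75),f(c(s),130,60,240,180)])])
cv2.imwrite('pics/c2.png',o)
```

```text
now 5.7 [ 0.5156 -0.1267  0.1202] force [ 0.9 -0.1 -1.2] jaw 0.448 50.64860388636589
turn deg [-0.07  0.06  0.07] shift in current tool mm [1.7 1.6 0.2] in target tool [1.7 1.6 0.2]
nest [array([260.3, 210.4]), array([300.4, 205.1]), array([286.8, 172.2])]
tab [array([445.4, 231.2]), array([338.1, 200.6]), array([286.5, 146.7])]
```

View pics/c2.png

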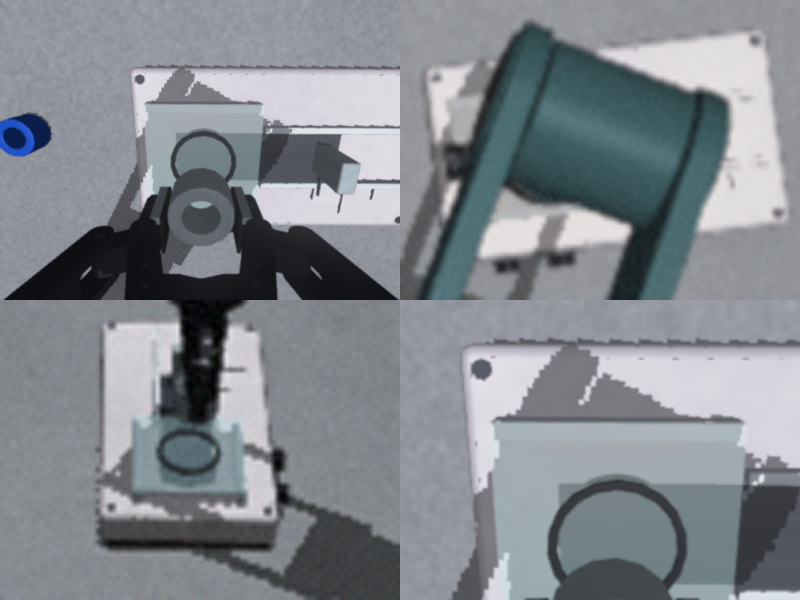

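The ring is held above the nest. In the wrist picture the rim is centred at u≈260, its far outer edge is near row 167, the ring's top is at about (257,271), and the tab top is at (444,228).

Run:
```python
from h import *
s=load('w2.png'); p=status.get_obs()['eef_pos']
print('ring top pred',proj(s,[p[0],p[1],p[2]+.0236]))
Rt=target(1); c=np.array([.5175,-.128,.066])
for n,d in[('far',Rt[:,0]*.029),('left',-Rt[:,1]*.029),('right',Rt[:,1]*.029)]:
    print(n,proj(s,c+d),proj(s,c-d))
print([proj(s,[p[0],p[1],p[2]+.0236]+np.array(d)) for d in(Rt[:,0]*.02,-Rt[:,0]*.02,Rt[:,1]*.02,-Rt[:,1]*.02)])
f=lambda x,y,w,h:cv2.resize(s['color'][y:y+h,x:x+w,::-1],(w*4,h*4),interpolation=cv2.INTER_CUBIC)
cv2.imwrite('pics/c3.png',f(200,155,120,150))
```

```text
ring top pred [258.76232841 279.45107169]
far [260.56962686 169.17384773] [260.13576599 248.11850458]
left [217.92515556 210.28171604] [302.76383917 210.43225303]
right [302.76383917 210.43225303] [217.92515556 210.28171604]
[array([258.92640255, 239.09404227]), array([258.61263911, 316.26988907]), array([303.63385746, 279.53276437]), array([213.89349168, 279.36938391])]
```

View pics/c3.png

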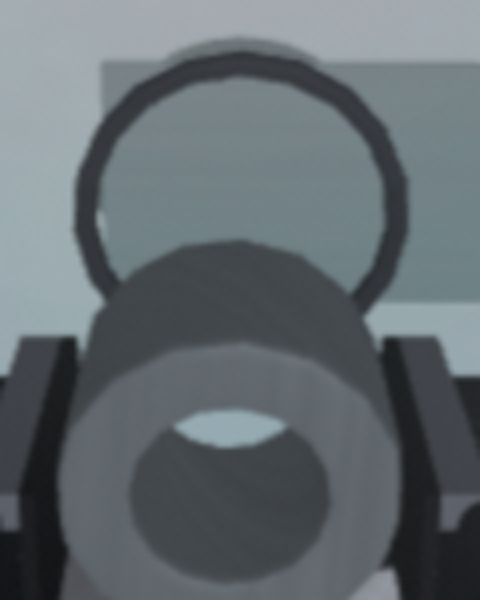

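>>> drive_tool --series "2.5 2 0 0 0 0 0.3; 0 0 20 0 0 0 0.3; 0 0 15 0 0 0 0.3; 0 0 9 0 0 0 0.3; 0 0 3 0 0 0 0.3"

```text
time_s: 6.48
eef_pos: [0.5182, -0.1294, 0.073]
tcp_rot: [-3.133, -0.222, 0.002]
force: [-0.6, 0.3, -1.7]
gripper_width: 0.446
gripper_force: 50.6
```

>>> drive_tool --series "0 0 0 0 0 0 0.3; 0 0 0 0 0 0 0.3"

```text
time_s: 6.72
eef_pos: [0.5191, -0.1298, 0.0745]
tcp_rot: [3.133, 0.222, 0.002]
force: [0.7, -0.3, -1.6]
gripper_width: 0.445
gripper_force: 50.6
```

Run:
```python
from h import *
delta([.5175,-.128,.0685],1)
```

```text
now 6.725 [ 0.5191 -0.1298  0.0745] force [ 0.7 -0.3 -1.6] jaw 0.445 50.63785135746002
turn deg [ 0.04 -0.07  0.  ] shift in current tool mm [-1.3 -2.   6. ] in target tool [-1.3 -2.   6. ]
```

>>> drive_tool --series "-0.5 -1 3 0 0 0 0.3; 0 0 2 0 0 0 0.3; 0 0 0 0 0 0 0.3"

```text
time_s: 7.1
eef_pos: [0.5178, -0.1286, 0.0686]
tcp_rot: [-3.134, -0.222, 0.0]
force: [-0.4, -0.5, -1.1]
gripper_width: 0.441
gripper_force: 50.7
```

>>> drive_tool --series "0 0 1 0 0 0 0.3; 0 0 0 0 0 0 0.3"

```text
time_s: 7.35
eef_pos: [0.518, -0.1287, 0.0685]
tcp_rot: [3.134, 0.222, 0.0]
force: [-2.8, 1.2, 2.9]
gripper_width: 0.444
gripper_force: 51.0
```

Contact came at the expected height (0.0685), so the ring is on the glass and not on the rim. I'll release it.

>>> drive_tool --series "0 0 0 0 0 0 0.55; 0 0 0 0 0 0 0.62; 0 0 0 0 0 0 0.65; 0 0 -5 0 0 0 0.65; 0 0 -15 0 0 0 0.65"

```text
time_s: 7.98
eef_pos: [0.5174, -0.1284, 0.0876]
tcp_rot: [-3.133, -0.222, 0.003]
force: [0.1, 0.1, -0.2]
gripper_width: 0.649
gripper_force: 0.0
```

>>> drive_tool --series "0 0 -30 0 0 0 0.65; 0 0 -30 0 0 0 0.65; 0 0 0 0 0 0 0.65; 0 0 0 0 0 0 0.65"

```text
time_s: 8.48
eef_pos: [0.5178, -0.1286, 0.1478]
tcp_rot: [3.134, 0.222, -0.0]
force: [0.2, 0.3, -0.3]
gripper_width: 0.651
gripper_force: 0.0
```

Run:
```python
from h import *
delta([.532,-.2365,.14],1)
s=snap('wrist','w3.png')
for p in([.5175,-.128,.066],[.5175,-.128,.092],[.532,-.2365,.096]): print(proj(s,p).round(1))
```

```text
now 8.475 [ 0.5178 -0.1286  0.1478] force [ 0.2  0.3 -0.3] jaw 0.651 0.0
turn deg [0. 0. 0.] shift in current tool mm [ -1.1 108.8   7.8] in target tool [ -1.1 108.8   7.8]
[257.  199.3]
[257.  212.1]
[418.1 215.7]
```

View pics/w3.png

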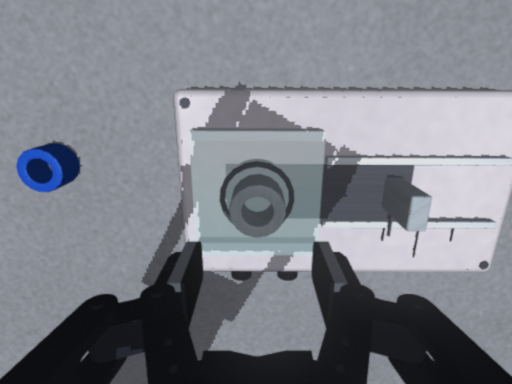

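The ring lies inside the nest rim, with the ring top at (257,211) and the rim at (257,196), and it has been released. The tab top is at about (420,212) and the rails run parallel to the tool's y axis. Next I'll move above the tab.

>>> drive_tool --series "0 40 0 0 0 0 0.55; 0 45 0 0 0 0 0.55; 0 24 0 0 0 0 0.55; 0 0 0 0 0 0 0.55; 0 0 0 0 0 0 0.55" --grip_force 40

```text
time_s: 9.15
eef_pos: [0.5331, -0.2355, 0.1472]
tcp_rot: [-3.132, -0.223, 0.002]
force: [-0.0, -0.4, -0.1]
gripper_width: 0.548
gripper_force: 0.0
```

Run:
```python
from h import *
delta([.532,-.2365,.062],1)
s=snap('wrist','w4.png');
for p in([.532,-.2365,.096],): print(proj(s,p).round(1))
Rt=target(1);c=np.array([.532,-.2365,.096])
print([proj(s,c+Rt@[a*.013,b*.007,0]).round(1) for a,b in((1,1),(1,-1),(-1,-1),(-1,1))])
f=lambda x,y,w,h:cv2.resize(s['color'][y:y+h,x:x+w,::-1],(w*4,h*4),interpolation=cv2.INTER_CUBIC)
cv2.imwrite('pics/c4.png',f(170,140,180,140))
```

```text
now 9.15 [ 0.5331 -0.2355  0.1472] force [-0.  -0.4 -0.1] jaw 0.548 0.0
turn deg [-0.09  0.05  0.03] shift in current tool mm [-1.1  1.  85.2] in target tool [-1.2  0.9 85.2]
[259.3 216. ]
[array([269.9, 197.9]), array([248.9, 197.9]), array([249.1, 233.3]), array([269.4, 233.4])]
```

View pics/c4.png

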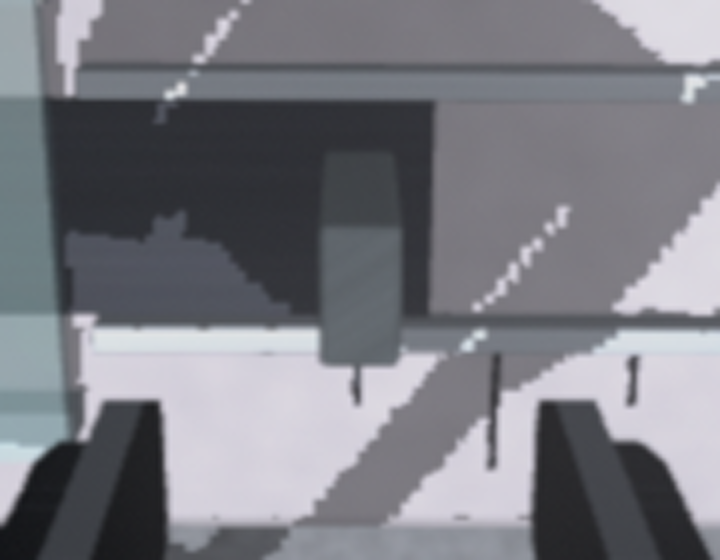

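The tab top spans columns 319–402 and rows 226–366 in the crop, within 1 px of the prediction. The ticks are at columns 356, 493 and 633. I'll go down and grip the tab.

>>> drive_tool --series "0 1.5 25 0 0 0 0.55; 0 0 20 0 0 0 0.55; 0 0 20 0 0 0 0.55; 0 0 12 0 0 0 0.55; 0 0 7 0 0 0 0.55"

```text
time_s: 9.82
eef_pos: [0.5335, -0.2373, 0.0634]
tcp_rot: [-3.133, -0.223, 0.0]
force: [0.2, 0.1, -0.1]
gripper_width: 0.547
gripper_force: 0.0
```

>>> drive_tool --series "0 0 0 0 0 0 0.3; 0 0 0 0 0 0 0.2; 0 0 0 0 0 0 0.1; 0 0 0 0 0 0 0.1; 0 0 0 0 0 0 0.1"

```text
time_s: 10.45
eef_pos: [0.534, -0.2378, 0.0649]
tcp_rot: [3.134, 0.222, 0.002]
force: [-0.7, 4.5, 5.6]
gripper_width: 0.158
gripper_force: 42.7
```

Run:
```python
from h import *
delta([.532,-.2365,.062],1)
```

```text
now 10.45 [ 0.534  -0.2378  0.0649] force [-0.7  4.5  5.6] jaw 0.158 42.66383707523346
turn deg [ 0.01 -0.08  0.01] shift in current tool mm [-1.8 -1.6  2.9] in target tool [-1.8 -1.6  2.9]
```

>>> drive_tool --series "0 4 0 0 0 0 0.1; 0 8 0 0 0 0 0.1; 0 8 0 0 0 0 0.1; 0 6 0 0 0 0 0.1; 0 2.5 0 0 0 0 0.1" --grip_force 60

```text
time_s: 11.08
eef_pos: [0.5378, -0.2648, 0.0649]
tcp_rot: [-3.131, -0.222, -0.001]
force: [-2.4, 8.9, 8.3]
gripper_width: 0.151
gripper_force: 61.3
```

>>> drive_tool --series "0 0 0 0 0 0 0.1; 0 0 0 0 0 0 0.1; 0 0 0 0 0 0 0.1"

```text
time_s: 11.45
eef_pos: [0.5377, -0.2645, 0.0649]
tcp_rot: [-3.131, -0.222, -0.001]
force: [-1.8, 7.6, 8.0]
gripper_width: 0.15
gripper_force: 61.4
```

Run:
```python
from h import *
delta([.532,-.2365,.062],1)
s=snap('wrist','w5.png');T=snap('top','t5.png');S=snap('side','s5.png')
f=lambda q,x,y,w,h,W,H:cv2.resize(q['color'][y:y+h,x:x+w,::-1],(W,H),interpolation=cv2.INTER_CUBIC)
cv2.imwrite('pics/c5.png',np.vstack([np.hstack([f(s,0,0,512,384,400,300),f(T,270,165,104,78,400,300)]),np.hstack([f(S,240,130,100,75,400,300),f(s,180,110,200,150,400,300)])]))
```

```text
now 11.45 [ 0.5377 -0.2645  0.0649] force [-1.8  7.6  8. ] jaw 0.15 61.370453238487244
turn deg [-0.16 -0.04  0.03] shift in current tool mm [ -1.7 -28.6   3. ] in target tool [ -1.7 -28.6   2.9]
```

View pics/c5.png

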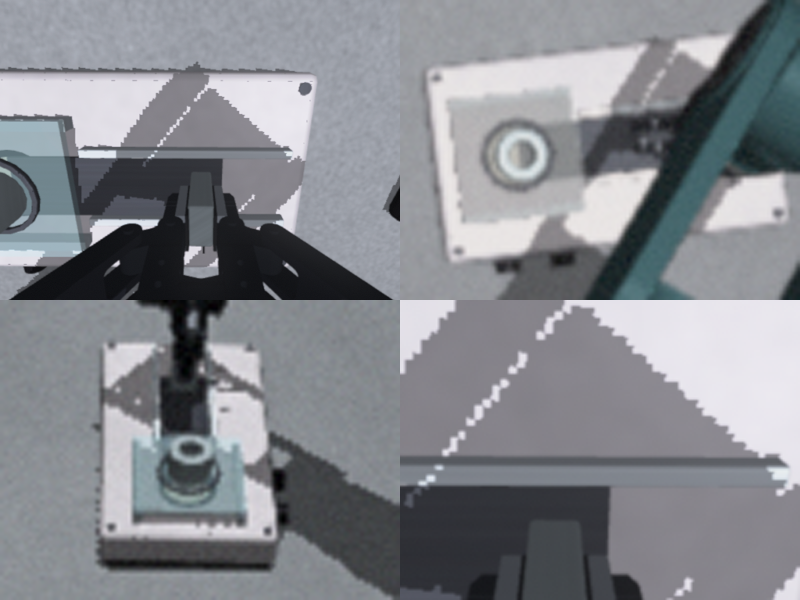

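The ring is centred in the nest in the top view at (518,154). The tab is gripped and slid, with the blade edge at column 610 of the lower-right crop. Next I'll measure the travel from the blade edge.

Run:
```python
from h import *
a=load('w4.png');b=load('w5.png');y=-target(1)[:,1]
def edge(s,row,lo,hi):
    g=cv2.cvtColor(s['color'],cv2.COLOR_RGB2GRAY)[row-2:row+3].mean(0); d=np.diff(g[lo:hi]); i=np.argmax(abs(d)); w=abs(d[max(i-1,0):i+2]); return lo+i+.5+(w@[-1,0,1])/w.sum(), d[i]
ea=edge(a,172,270,290); eb=edge(b,210,278,295); print(ea,eb)
for z in(.045,.048,.052):
    A=onz(a,ea[0],172,z);B=onz(b,eb[0],210,z); print(z,'blade shift mm',(1e3*(A-B)@y).round(2),(1e3*(A-B)).round(1))
# ticks in w4 (z .045): columns along a row just through ticks
for c,r in((356.5,385),(493,385),(632.5,385)):
    p=onz(a,170+c/4-.37,140+r/4-.37,.045); print('tick', (1e3*p@y).round(1))
print('tab now (tcp) ',(1e3*status.get_obs()['eef_pos']@y).round(1),'tab closed seen', [(1e3*onz(a,170+c/4-.37,140+296/4-.37,.096)@y).round(1) for c in(319,360.5,402)])
g=cv2.cvtColor(b['color'],cv2.COLOR_RGB2GRAY); print(g[300:334:3,238:282])
```

```text
(np.float64(277.83110367892976), np.float64(30.0)) (np.float64(284.39617486338796), np.float64(33.599999999999994))
0.045 blade shift mm 27.97 [-4.3 27.6  0. ]
0.048 blade shift mm 27.9 [-4.7 27.5  0. ]
0.052 blade shift mm 27.8 [-5.2 27.3  0. ]
tick -309.0
tick -338.9
tick -369.4
tab now (tcp)  -337.6 tab closed seen [np.float64(-302.4), np.float64(-309.4), np.float64(-316.4)]
[[ 31  32  31  42  79 101 106 107 108 109 109 110 110 109 108 108 108 107
  108 108 108 108 109 109 109 109 108 108 107 107 107 106 104  98  72  39
   33  33  33  30  27  27  26  27]
 [ 32  32  32  43  81 103 108 109 108 109 108 107 107 107 108 108 108 109
  110 110 108 108 108 107 107 107 107 107 107 106 106 104 102  97  72  39
   32  33  35  29  26  26  28  27]
 [ 32  33  33  43  80 101 107 108 107 108 108 109 109 109 109 108 108 107
  107 107 107 107 107 106 106 105 104 104 103 102 103 103 101  97  70  37
   33  33  33  29  26  26  26  26]
 [ 33  32  32  39  78 101 108 109 109 109 108 107 107 107 107 107 107 106
  106 105 105 104 104 103 103 103 103 104 105 105 105 105 103  99  71  37
   34  34  34  28  26 
[... 777 characters left out ...]
4 224 224 223 214 216 222 220 180 135 128
  128 129 127 104  84  93 116 128 129 129 128 128 128 128 128 128 129 129
  129 128 127 111  73  34  28  29]
 [225 225 226 225 225 224 224 223 213 202 197 165 131 127 127 127 127 127
  128 128 128 128 129 129 129 128 129 128 128 128 127 128 128 128 129 128
  129 128 128 125  91  42  29  29]
 [226 226 226 225 225 224 222 210 167 132 127 127 127 127 127 127 127 127
  127 127 127 128 128 128 128 128 128 128 128 128 128 128 128 128 127 128
  128 131 153 166 147  95  40  29]
 [226 225 225 222 181 134 127 127 127 127 127 127 126 127 127 127 127 127
  127 127 128 128 128 128 128 128 128 128 127 128 128 128 128 127 128 128
  136 189 220 222 190 117  45  27]]
```

All the measures agree on about 28 mm of travel, so I'll add 2 mm.

>>> drive_tool --series "0 1 0 0 0 0 0.1; 0 1 0 0 0 0 0.1; 0 0 0 0 0 0 0.1; 0 0 0 0 0 0 0.1; 0 0 0 0 0 0 0.1"

```text
time_s: 12.22
eef_pos: [0.538, -0.2664, 0.0649]
tcp_rot: [-3.131, -0.223, -0.001]
force: [-2.3, 7.6, 8.3]
gripper_width: 0.151
gripper_force: 61.3
```

Run:
```python
from h import *
a=load('w4.png');b=snap('wrist','w6.png');S=snap('side','s6.png');y=-target(1)[:,1]
print((1e3*status.get_obs()['eef_pos']@y).round(1))
g=cv2.cvtColor(b['color'],cv2.COLOR_RGB2GRAY)[208:213].mean(0); d=np.diff(g[278:297]); i=np.argmax(abs(d)); w=abs(d[i-1:i+2]); e=278+i+.5+(w@[-1,0,1])/w.sum()
print(e,(1e3*(onz(a,277.83,172,.047)-onz(b,e,210,.047))@y).round(2))
f=lambda q,x,y,w,h,W,H:cv2.resize(q['color'][y:y+h,x:x+w,::-1],(W,H),interpolation=cv2.INTER_CUBIC)
cv2.imwrite('pics/c6.png',np.hstack([f(b,200,260,120,80,400,300),f(S,240,130,100,75,400,300)]))
```

```text
-339.5
284.42953929539294 29.78
```

View pics/c6.png

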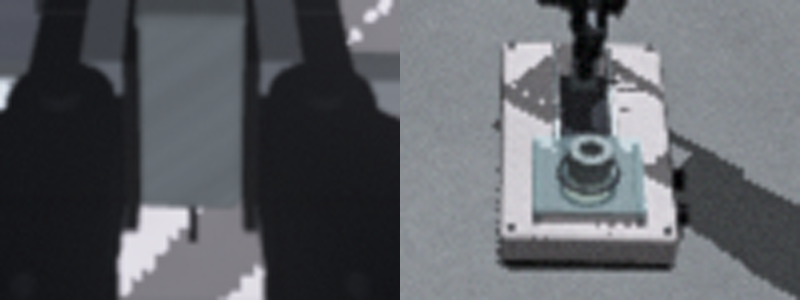

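The ring lies in the nest, and the tab's pointer covers the long half tick at crop (192,222). The measured travel is 29.8–30.1 mm and it is steady, so I'll hand in.

```bash
python3 -c "
from rig import hand_in; print(hand_in())"
```

```text
the job is handed in; nothing more can be done
None
```

The big ring lies flat in the nest, released before the shutter was touched, and the arm is holding the shutter by its tab at half travel (about 30 mm measured); the job is handed in.

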